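Refit the drain-pump filter cap and hold it home

ROBOT

A 7-joint arm with a two-finger parallel gripper is mounted at the origin on the work surface. World frame = base frame: x ahead of the robot, y to its left, z up, the work surface at z = 0. Lengths are in m, angles in rad, forces in N, time in s.
With the tool pointing down it reaches from about 0.4 to 0.85 m from the base axis. Payload 4.5 kg.
Tool frame: the origin (TCP) lies between the finger pads; the fingertips stand 11 mm ahead of it and the grasp point (between the pads) lies 8 mm behind it (r.nose_length is the distance from the TCP to the fingertips, in m); z points along the fingers, y is the line along which they close (so a half turn about z gives the same grasp; the last joint's range is limited). The gripper opens to 88 mm and grips with 3 to 60 N. Pads are 18 mm wide; open, the fingers measure 123 mm over their backs; the gripper's body (75 mm by 187 mm) begins 45 mm behind the grasp point.
Start: joints at [-1.218, 0.689, -0.195, 1.565, 0.157, 0.902, -0.215], TCP at [0.196, 0.594, 0.25] pointing down, gripper open.
Joint ranges: [-3.01, 3.01], [-0.46, 2.08], [-1.47, 1.51], [0.13, 2.56], [-1, 4.14], [0.04, 2.09], [-2.66, 2.66]. Speed limits (rad/s): [2.57, 2.57, 3.14, 3.14, 3.14, 3.14, 3.14].

INTERFACE

Orientations are given as a unit quaternion [x, y, z, w].
In Python, from plant import get_state, snapshot, camera_model, r gives the robot as it stands.
- The arm moves only by the shell command python3 -m inch 'ROWS' [FORCE]. ROWS is text: rows parted by semicolons, each of 7 numbers parted by spaces: the opening, from -1 (shut) to 1 (fully open), then the shift along the tool's x, y, z in m, then the turn, a rotation vector about the tool's x, y, z in rad. A call has 1 to 20 rows; each row shifts and turns the commanded pose from where the row before left it, along the tool's axes as they then stand; what a row does not reach is not made up. A row lasts 1/12 s, in which the tool goes at most 41.7 mm and 7.16 degrees, less where a joint would pass 70% of its speed; a pose out of reach is approached as far as the arm can. A call is refused whole if a number of a shift passes 0.0417 or a number of a turn 0.125, either way. A call with a gripper value outside its range is refused whole. The fingers move at their own pace and stop on an object; FORCE is the grip in N (left out, the last holds). Time passes only in rows, so rows that do not move let the fingers close. It gives the time, the measured TCP pose, the force, the opening and the grip force at its end, in the units of the state.
- get_state(): the state, without advancing time (a new reading comes with each control period).
- snapshot(name): name is "side" or "top" or "wrist"; returns (picture, depth): 384x512x3 uint8, red, green, blue; 384x512 float32, m along the optical axis (not along the pixel's ray), 0 where there is no reading.
- camera_model(name): a dict with "intrinsics" (3x3 intrinsics, pixels), "view" (4x4, takes a point from world to camera coordinates). Camera axes: x right, y down, z forward; pixel columns grow to the right and rows downward; lengths in m; the calibration is good to about 2 mm. The wrist camera is an equidistant fisheye: a pixel r from the principal point sees the ray r / f radians off the axis. A picture is of the moment at which its call begins: read the wrist's pose just before it. camera_model takes no time and is no camera call; for the wrist camera it gives the pose at the moment of the call.
- r.finish_job(): hands the job in; it is judged then, once.
The state is a dict: "clock": time; "q": joint angles; "qd": joint speeds; "joint_torque": joint torques, N m; "tool_pos": TCP position; "eef_rot": TCP orientation; "contact_force": force on the tool from outside, world axes, zero at the start; "moment": the same for the moment, N m; "opening": opening from 0.0 (shut) to 1.0 (fully open); "finger_force": force on a finger pad.
Only numpy, scipy, OpenCV 4.12 (cv2) and the standard library are available. Lean on these libraries where they do the work, as an engineer would, in place of code of your own. Each camera call takes 0.05 s, during which the arm holds its last target. There are 200 camera calls.

TASK

Refit the blue knurled filter cap on the drain pump: set it upright over the pump's raised spigot, turn it until the keyways hidden inside it drop over the spigot's pins, then push it fully home against the sprung orange seal. Finish while still holding it pushed home - do not let go - and leave the jar, the bottle and the screwdriver where they are.

Things in the scene. Friction and masses are not known exactly. Their poses are not given: they have to be found in the camera images.
- cap: Blue knurled plastic filter cap, about 140 g, 54 mm outside diameter (56 over the knurls), 48 mm tall, closed flat top, open below, wall 3 mm; stands upright on the black mat. Origin: centre of its foot (underside), z up; the white bar on its top and side points along its own +x. Grip it anywhere round its side, best with the fingertips 15 to 25 mm above its foot.
- cap_top (a point): Centre of the cap's flat top, 48 mm above its foot; axes as the cap's.
- keyways (a point): Point on the cap's axis, 10 mm above its foot, at the underside of the land hidden inside: a ring of 34 mm bore, from 10 to 28 mm above the foot, cut all through by three equal keyways 10 mm wide at 0, 120 and 240 degrees from the white bar. Axes as the cap's.
- tray: Flat black rubber mat 150 x 150 x 6 mm, fixed, on which the cap stands at the start. Origin: centre of its underside on the bench.
- pump: Drain pump, bolted down: grey body 94 x 94 mm on a 110 mm square base plate, top 45 mm above the bench; motor (42 mm diameter, 65 mm long) on its -x side, black outlet stub 33 mm long on its +y side. Origin: on the bench, on the upright axis of shoulder and spigot. A white line on the body's top and side points along its own +x.
- shoulder (a point): Point on the spigot's axis at the top of the round aluminium shoulder (43 mm diameter), 60 mm above the bench; axes as the pump's. With the cap fully home its land lies on the shoulder and its foot is 10 mm below this point (50 mm above the bench).
- spigot_tip (a point): Centre of the steel spigot's tip, 93 mm above the bench. The spigot is 32 mm in diameter up to 86 mm above the bench, then tapers to 20 mm at the tip. The cap's land slides over it with 1 mm play all round.
- pins (a point): Point on the axis level with the tops of the three brass pins (74 mm above the bench), 6 mm wide, 120 degrees apart, reaching 22 mm from the axis. A cap not yet matched rests on them, foot at 64 mm. Their angle varies: from the cap's white bar pointing along the pump's +x (its white line), turn the cap clockwise seen from above by 0.3 to 1.2 rad until it drops (play about 0.1 rad either way).
- seal (a joint): Orange sprung seal ring (62 mm outside diameter) round the shoulder under the cap's foot. Value: how far it is pressed down, m; 0 is fully up (top 56 mm above the bench), 0.006 with the cap home. It pushes back with 4.5 N at first and about 10 N with the cap home, so a cap that is let go rises again.
- jar: Jar with a red lid, 56 mm diameter, 75 mm tall, loose bystander. Origin: centre of its underside.
- bottle: Yellow bottle with a blue cap, 60 mm diameter, 150 mm tall, loose bystander. Origin: centre of its underside.
- screwdriver: Screwdriver 170 mm long lying on the bench along its own x, loose bystander. Origin: middle of its underside.
There are look-alikes about, which are no part of the job. Of the things that look like the pump, the larger one is meant. Of the things shaped like the cap, the blue one is meant.

How it is judged:
By the outcome, as a careful person would: the job done as asked, in the order asked, and still so for the second after the job is handed in, while the arm keeps its last pose, push and grip.
It also fails if it takes over 51 s, if anything falls off the work surface, if the arm or the gripper's body presses on something with over 40 N, if the wrist force passes 120 N, or if a joint passes its speed limit or range.

## Working session

There is one attempt and no reset: what is moved stays moved. The work goes in short steps, Python scripts to look and compute and a shell command to move; the robot and the scene stay as the last step left them, time stands still between calls to the robot, and variables do not carry over. Pictures are saved under pics/ and viewed, at most 10 in all, crops included, and the job is handed in when it is done.

```bash
mkdir -p pics; ls
python3 - <<'E'
from plant import *
import cv2,numpy as np
s=get_state();print(s['clock'],s['tool_pos'],s['eef_rot'],s['opening'],s['contact_force'])
for n in ('side','top'):
    p,d=snapshot(n);cv2.imwrite(f'pics/{n}0.png',p[:,:,::-1]);np.savez(f'pics/{n}0.npz',p=p,d=d)
    m=camera_model(n);print(n,m['intrinsics'],m['view'])
    a=np.array(m['view']);print(-a[:3,:3].T@a[:3,3])
E
```

```text
pics
0.0 [0.19574761 0.59290019 0.248928  ] [ 1.58678365e-01  9.87329892e-01 -9.26538168e-04 -5.77094222e-05] 1.0026551505638872 [-0.14820872 -0.39742095  0.84140789]
side [[388.76585013   0.         255.6246065 ]
 [  0.         388.76585013 192.84319151]
 [  0.           0.           1.        ]] [[ 0.73794773 -0.67436879 -0.02568813 -0.4850227 ]
 [-0.35165298 -0.35176058 -0.86752791  0.26763628]
 [ 0.57599768  0.64922356 -0.49672472  0.67077028]
 [ 0.          0.          0.          1.        ]]
[ 0.06567437 -0.66842015  0.5529108 ]
top [[400.21379301   0.         256.58969765]
 [  0.         400.21379301 192.16994299]
 [  0.           0.           1.        ]] [[-0.00125808 -0.9995967  -0.02836983 -0.05291769]
 [-0.98609087  0.00595523 -0.16610038  0.60760856]
 [ 0.16620234  0.02776626 -0.98570067  1.03306171]
 [ 0.          0.          0.          1.        ]]
[ 0.42739341 -0.08519906  1.11771237]
```

View pics/top0.png

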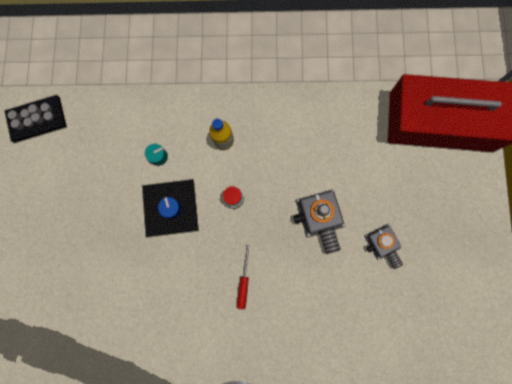

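View pics/side0.png

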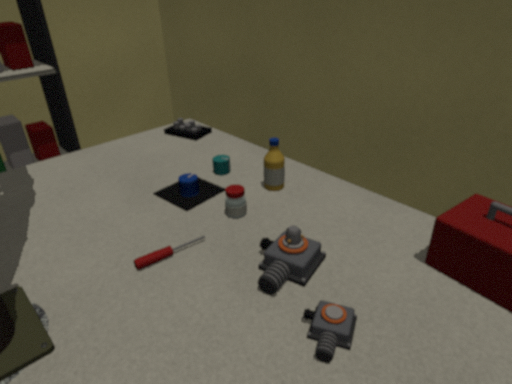

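Top view: the blue cap stands on the black mat at (168,207). It could be confused with the teal cap at (155,153) and the bottle's blue lid at (217,124). The larger pump, with its spigot, is at (322,210); the smaller look-alike is at (383,242). I choose the blue cap on the mat and the larger pump. The jar is at (232,196), the bottle at (221,132) and the screwdriver at (243,280).

```bash
cat > h.py <<'E'
import numpy as np,cv2
from plant import *
from scipy.spatial.transform import Rotation as R
def cast(n,uv,z):
    m=camera_model(n);K=np.array(m['intrinsics']);V=np.array(m['view']);C=-V[:3,:3].T@V[:3,3]
    uv=np.atleast_2d(uv);d=np.c_[(uv-K[:2,2])/K[0,0],np.ones(len(uv))]@V[:3,:3]
    return C+d*((z-C[2])/d[:,2])[:,None]
def depthpts(n,uv,d):
    m=camera_model(n);K=np.array(m['intrinsics']);V=np.array(m['view']);C=-V[:3,:3].T@V[:3,3]
    uv=np.atleast_2d(uv);z=d[uv[:,1],uv[:,0]][:,None]
    return C+(np.c_[(uv-K[:2,2])/K[0,0],np.ones(len(uv))]*z)@V[:3,:3]
E
python3 - <<'E'
from h import *
f=np.load('pics/top0.npz');p,d=f['p'],f['d']
hsv=cv2.cvtColor(p,cv2.COLOR_RGB2HSV)
def blob(mask,box):
    x0,y0,x1,y1=box;m=np.zeros(mask.shape,bool);m[y0:y1,x0:x1]=mask[y0:y1,x0:x1];v,u=np.nonzero(m);return np.c_[u,v]
H,S,V=[hsv[:,:,i].astype(int) for i in range(3)]
b=blob((H>100)&(H<130)&(S>120)&(V>60),(140,180,200,236))
P=depthpts('top',b,d);t=P[P[:,2]>0.048];print('cap depth pts',len(b),len(t),t.mean(0),np.median(P[:,2]))
c,rad=cv2.minEnclosingCircle(b.astype(np.float32));print('circle',c,rad,cast('top',c,.05))
w=blob((S<90)&(V>120),(155,195,182,215));print('white',w.tolist(),cast('top',w,.054)[:,:2].round(3).tolist())
o=blob((H<20)&(S>130)&(V>120),(295,190,350,240));P=depthpts('top',o,d);print('orange',len(o),P.mean(0));
e=cv2.fitEllipse(cv2.convexHull(o.astype(np.int32)).astype(np.float32)) ;print(e,cast('top',e[0],.056))
for nm,c,z in(('jar',(232,195),.075),('bottle',(217,124),.15),('bottlebase',(222,136),.05),('scr tip',(247,246),.01),('scr end',(242,307),.02),('teal',(155,153),.05),('small',(385,241),.03)):print(nm,cast('top',c,z)[0].round(3))
a=cv2.resize(p[170:245,130:210],(400,375),interpolation=cv2.INTER_CUBIC);bb=cv2.resize(p[180:255,285:365],(400,375),interpolation=cv2.INTER_CUBIC)
cv2.imwrite('pics/crop.png',np.hstack([a,bb])[:,:,::-1])
E
```

```text
cap depth pts 324 288 [0.56457427 0.18220865 0.05809561] 0.054082568339646864
circle (167.94444274902344, 206.94444274902344) 10.801620483398438 [[0.56831575 0.18498384 0.05      ]]
white [[164, 198], [165, 198], [166, 198], [164, 199], [165, 199], [166, 199], [167, 199], [165, 200], [166, 200], [167, 200], [165, 201], [166, 201], [167, 201], [165, 202], [166, 202], [167, 202], [165, 203], [166, 203], [167, 203], [168, 203], [166, 204], [167, 204], [168, 204], [166, 205], [167, 205], [168, 205], [166, 206], [167, 206], [168, 206]] [[0.592, 0.196], [0.592, 0.193], [0.592, 0.19], [0.59, 0.195], [0.59, 0.193], [0.589, 0.19], [0.589, 0.187], [0.587, 0.193], [0.587, 0.19], [0.587, 0.187], [0.584, 0.193], [0.584, 0.19], [0.584, 0.187], [0.581, 0.192], [0.581, 0.19], [0.581, 0.187], [0.579, 0.192], [0.579, 0.19], [0.579, 0.187], [0.579, 0.184], [0.576, 0.19], [0.576, 0.187], [0.576, 0.184], [0.573, 0.189], [0.573, 0.187], [0.573, 0.184], [0.57, 0.189], [0.57, 0.187], [0.57, 0.184]]
orange 201 [ 0.55491452 -0.2270702   0.06217689]
((321.9468688964844, 210.6979522705078), (22.71920394897461, 23.33782958984375), 99.39665222167969) [[ 0.55541882 -0.22902456  0.056     ]]
jar [0.596 0.009 0.075]
bottle [0.766 0.042 0.15 ]
bottlebase [0.766 0.041 0.05 ]
scr tip [ 0.464 -0.027  0.01 ]
scr end [ 0.303 -0.015  0.02 ]
teal [0.719 0.227 0.05 ]
small [ 0.476 -0.398  0.03 ]
```

View pics/crop.png

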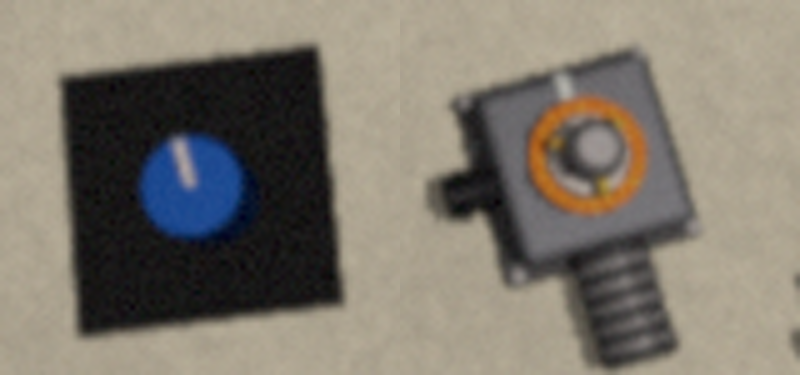

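Crop: the left half shows the blue cap with its white bar at (185,160). The right half shows the larger pump, its white line at (563,85), and brass pins at about (555,143), (602,187) and (612,118). The choice is confirmed. The pins suggest a target cap yaw of about -0.74 rad. The cap's yaw is now about 0.27 rad.

```bash
python3 -m inch '1 -0.024 -0.0136 0.002 0 0 0;1 -0.024 -0.0136 0.002 0 0 0;1 -0.024 -0.0136 0.002 0 0 0;1 -0.024 -0.0136 0.002 0 0 0;1 -0.024 -0.0136 0.002 0 0 0;1 -0.024 -0.0136 0.002 0 0 0;1 -0.024 -0.0136 0.002 0 0 0;1 -0.024 -0.0136 0.002 0 0 0;1 -0.024 -0.0136 0.002 0 0 0;1 -0.024 -0.0136 0.002 0 0 0;1 -0.024 -0.0136 0.002 0 0 0;1 -0.024 -0.0136 0.002 0 0 0;1 -0.024 -0.0136 0.002 0 0 0;1 -0.024 -0.0136 0.002 0 0 0;1 -0.024 -0.0136 0.002 0 0 0;1 -0.024 -0.0136 0.002 0 0 0;1 -0.024 -0.0136 0.002 0 0 0;1 -0.024 -0.0136 0.002 0 0 0;1 -0.024 -0.0136 0.002 0 0 0;1 -0.024 -0.0136 0.002 0 0 0'; python3 -m inch '1 0 0 0 0 0 0;1 0 0 0 0 0 0'
python3 - <<'E'
from h import *
s=get_state();print(s['clock'],s['tool_pos'],s['eef_rot'],s['q'])
m=camera_model('wrist');p,d=snapshot('wrist');print(m)
np.savez('pics/w1.npz',p=p,d=d,V=m['view'],K=m['intrinsics']);cv2.imwrite('pics/w1.png',p[:,:,::-1])
E
```

```text
clock: 1.77
tool_pos: [0.567, 0.1835, 0.2092]
eef_rot: [0.159, 0.987, -0.0, -0.0]
contact_force: [0.4, -0.7, -0.7]
opening: 0.997
finger_force: 0.0
clock: 1.93
tool_pos: [0.5671, 0.1827, 0.209]
eef_rot: [0.161, 0.987, -0.001, -0.0]
contact_force: [-1.1, 0.4, -0.2]
opening: 0.998
finger_force: 0.0
1.9333 [0.56712885 0.18268292 0.20902669] [ 1.60664978e-01  9.87008810e-01 -5.63973629e-04 -2.37996698e-04] [-0.24082162  0.70565094 -0.25878936  1.69581151  0.24105839  0.77250329
  0.63395331]
{'intrinsics': array([[297.31863964,   0.        , 250.58848265],
       [  0.        , 297.31863964, 190.98753998],
       [  0.        ,   0.        ,   1.        ]]), 'view': array([[ 0.3176282 ,  0.94821473, -0.00107219, -0.35373385],
       [ 0.90635143, -0.30327237,  0.29419883, -0.48711214],
       [ 0.27863849, -0.09441763, -0.95574364,  0.21170624],
       [ 0.        ,  0.        ,  0.        ,  1.        ]])}
```

View pics/w1.png

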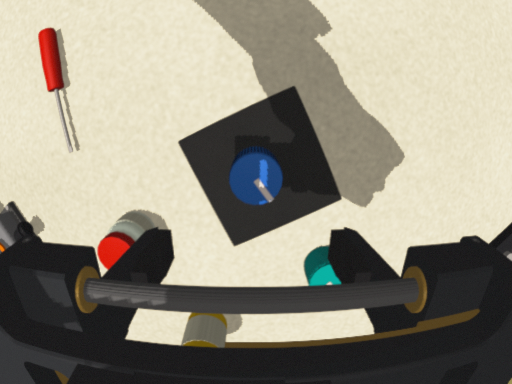

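Wrist view: the blue cap is at (257,180) with its white bar pointing down and right to (270,198). The jar is at (116,250) and the teal cap at (322,265).

```bash
cat >> h.py <<'E'
def fish(f,uv,z):
    K,V=f['K'],f['V'];C=-V[:3,:3].T@V[:3,3];uv=np.atleast_2d(uv).astype(float)-K[:2,2]
    r=np.linalg.norm(uv,axis=1)[:,None];t=r/K[0,0];d=np.c_[uv/np.maximum(r,1e-9)*np.sin(t),np.cos(t)]@V[:3,:3]
    return C+d*((z-C[2])/d[:,2])[:,None]
def hsvm(p):return [a.astype(int) for a in cv2.split(cv2.cvtColor(p,cv2.COLOR_RGB2HSV))]
def pts(mask,b):
    v,u=np.nonzero(mask[b[1]:b[3],b[0]:b[2]]);return np.c_[u+b[0],v+b[1]]
E
python3 - <<'E'
from h import *
f=dict(np.load('pics/w1.npz'));p=f['p'];H,S,V=hsvm(p)
b=pts((H>100)&(H<130)&(S>120)&(V>90),(220,140,295,215))
w=pts((S<110)&(V>120),(250,175,280,206))
# top-face outline: back-project onto z=.054, fit circle to hull
h=cv2.convexHull(np.r_[b,w].astype(np.int32))[:,0]
P=fish(f,h,.054)[:,:2];c,r=cv2.minEnclosingCircle((P*1000).astype(np.float32));print('circ mm',c,r)
A=np.c_[2*P,np.ones(len(P))];x=np.linalg.lstsq(A,(P**2).sum(1),rcond=None)[0];print('lsq',x[:2],np.sqrt(x[2]+x[0]**2+x[1]**2))
W=fish(f,w,.054)[:,:2];l=cv2.fitLine((W*1000).astype(np.float32),2,0,.01,.01).ravel();print('bar yaw',np.arctan2(l[1],l[0]),W.mean(0),len(w))
m=pts(V<60,(170,75,350,250));bx=cv2.minAreaRect(fish(f,m,.006)[:,:2].astype(np.float32)*1000);print('mat',bx)
# spigot tip and pump from top image
f=np.load('pics/top0.npz');p=f['p'];H,S,V=hsvm(p)
br=pts((H>18)&(H<32)&(S>110)&(V>70),(308,198,336,224));q=cast('top',br,.072);print('brass',[(tuple(a),np.round(z[:2],3).tolist()) for a,z in zip(br.tolist(),q)])
E
```

```text
circ mm (569.6823120117188, 187.74517822265625) 27.643081665039062
lsq [0.56942557 0.18773014] 0.027044726222481563
bar yaw 0.29377937 [0.58258158 0.19141422] 185
mat ((578.0398559570312, 193.19371032714844), (238.57894897460938, 203.61553955078125), 71.24881744384766)
brass [((328, 204), [0.571, -0.243]), ((328, 205), [0.568, -0.243]), ((316, 208), [0.561, -0.212]), ((317, 208), [0.561, -0.214]), ((315, 209), [0.558, -0.209]), ((316, 209), [0.558, -0.211]), ((324, 216), [0.54, -0.232]), ((325, 216), [0.54, -0.234]), ((324, 217), [0.537, -0.232]), ((325, 217), [0.537, -0.234]), ((326, 217), [0.537, -0.237]), ((325, 218), [0.534, -0.234]), ((326, 218), [0.534, -0.237])]
```

```bash
python3 -m inch '1 -0.0005 0.005 0 0 0 0;1 0 0 0.029 0 0 0;1 0 0 0.029 0 0 0;1 0 0 0.029 0 0 0;1 0 0 0.029 0 0 0;1 0 0 0.029 0 0 0;1 0 0 0.029 0 0 0;1 0 0 0 0 0 0;1 0 0 0 0 0 0' ; python3 -m inch '-1 0 0 0 0 0 0;-1 0 0 0 0 0 0;-1 0 0 0 0 0 0;-1 0 0 0 0 0 0;-1 0 0 0 0 0 0;-1 0 0 0 0 0 0;-1 0 0 0 0 0 0;-1 0 0 0 0 0 0;-1 0 0 0 0 0 0;-1 0 0 0 0 0 0' 40
```

```text
clock: 2.73
tool_pos: [0.5669, 0.1909, 0.035]
eef_rot: [0.157, 0.988, -0.0, -0.001]
contact_force: [0.4, -0.3, -0.2]
opening: 1.001
finger_force: 0.0
clock: 3.57
tool_pos: [0.5688, 0.1889, 0.0366]
eef_rot: [0.159, 0.987, -0.0, 0.0]
contact_force: [-1.0, -1.0, 6.1]
opening: 0.609
finger_force: 40.0
```

```bash
python3 -m inch '-1 0 0 -0.01 0 0 0;-1 0 0 -0.02 0 0 0;-1 0 0 -0.02 0 0 0.1;-1 0 0 -0.02 0 0 0.1;-1 0 0 -0.02 0 0 0.1;-1 0 0 -0.02 0 0 0.1;-1 0 0 -0.02 0 0 0.1;-1 0 0 -0.02 0 0 0.1;-1 0 0 -0.02 0 0 0.1;-1 0 0 0 0 0 0'; python3 -m inch '-1 -0.0218 -0.0144 0 0 0 0;-1 -0.0218 -0.0144 0 0 0 0;-1 -0.0218 -0.0144 0 0 0 0;-1 -0.0218 -0.0144 0 0 0 0;-1 -0.0218 -0.0144 0 0 0 0;-1 -0.0218 -0.0144 0 0 0 0;-1 -0.0218 -0.0144 0 0 0 0;-1 -0.0218 -0.0144 0 0 0 0;-1 -0.0218 -0.0144 0 0 0 0;-1 -0.0218 -0.0144 0 0 0 0;-1 -0.0218 -0.0144 0 0 0 0;-1 -0.0218 -0.0144 0 0 0 0;-1 -0.0218 -0.0144 0 0 0 0;-1 -0.0218 -0.0144 0 0 0 0;-1 -0.0218 -0.0144 0 0 0 0;-1 -0.0218 -0.0144 0 0 0 0;-1 0 0 0 0 0 0;-1 0 0 0 0 0 0'
python3 - <<'E'
from h import *
s=get_state();print(s['clock'],s['tool_pos'],s['eef_rot'],s['q'],s['contact_force'])
m=camera_model('wrist');p,d=snapshot('wrist')
np.savez('pics/w2.npz',p=p,d=d,V=m['view'],K=m['intrinsics'])
q,d2=snapshot('side');np.savez('pics/s2.npz',p=q,d=d2)
cv2.imwrite('pics/two2.png',np.hstack([cv2.resize(p[:300,100:400],(400,400)),cv2.resize(q[150:350,170:370],(400,400))])[:,:,::-1])
E
```

```text
clock: 4.4
tool_pos: [0.5705, 0.1906, 0.2099]
eef_rot: [0.489, 0.872, 0.003, 0.002]
contact_force: [1.8, 0.0, -1.5]
opening: 0.607
finger_force: 40.0
clock: 5.9
tool_pos: [0.554, -0.2304, 0.2047]
eef_rot: [0.488, 0.873, -0.0, -0.001]
contact_force: [0.6, 1.1, -0.8]
opening: 0.601
finger_force: 40.0
5.9 [ 0.55402867 -0.23043718  0.20468754] [ 4.88404869e-01  8.72616814e-01 -4.30359975e-04 -6.28620191e-04] [ 0.38273942  0.7090154  -0.11486     1.6909226   0.11060615  0.74939188
  0.76443746] [ 0.55236866  1.1088872  -0.82844458]
```

View pics/two2.png

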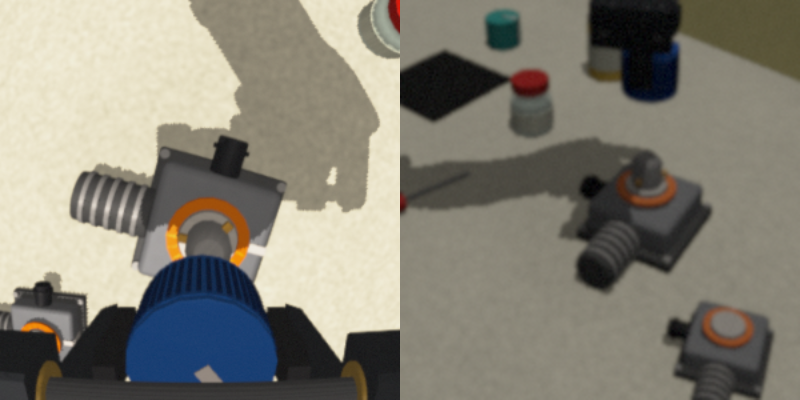

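Left (wrist): the cap is held above the pump, its rim at (205,265), the spigot at (210,235) and the seal ring at (208,230). Right (side): the cap is at (650,70), the spigot tip at (648,158), and the bystanders haven't moved. Next I compare the azimuths of the cap and seal axes in both cameras.

```bash
cat >> h.py <<'E'
def rays(f,uv,eq):
    K,V=f['K'],f['V'];uv=np.atleast_2d(uv).astype(float)-K[:2,2]
    if not eq:return np.c_[uv/K[0,0],np.ones(len(uv))]@V[:3,:3]
    r=np.linalg.norm(uv,axis=1)[:,None];t=r/K[0,0];return np.c_[uv/np.maximum(r,1e-9)*np.sin(t),np.cos(t)]@V[:3,:3]
def axis(f,uv,eq,guess):
    C=-f['V'][:3,:3].T@f['V'][:3,3];g=np.array(guess)-C[:2];D=np.linalg.norm(g);g/=D;l=np.array([-g[1],g[0]])
    d=rays(f,uv,eq)[:,:2];a=np.arctan2(d@l,d@g);return C,l,D,D*np.array([a.min(),np.percentile(a,1),(a.min()+a.max())/2,np.percentile(a,99),a.max()])
def compare(tagw,tags,boxes,guess):
    for tag,eq,bc,bs in ((tagw,1,*boxes[0]),(tags,0,*boxes[1])):
        f=dict(np.load(f'pics/{tag}.npz'))
        if not eq:m=camera_model('side');f['K'],f['V']=np.array(m['intrinsics']),np.array(m['view'])
        H,S,V=hsvm(f['p']);cap=pts((H>100)&(H<130)&(S>120)&(V>30),bc);seal=pts((H<22)&(S>150)&(V>60),bs)
        for n,u in(('cap',cap),('seal',seal)):
            C,l,D,a=axis(f,u,eq,guess);print(tag,n,len(u),'cam',C.round(3),'lat dir',l.round(3),'D',round(D,3),'offs mm',(a*1000).round(1))
E
python3 - <<'E'
from h import *
compare('w2','s2',(((190,185,315,290),(215,140,295,205)),((270,165,315,203),(270,225,315,260))),(.5553,-.2297))
E
```

```text
w2 cap 8469 cam [ 0.514 -0.165  0.341] lat dir [0.845 0.535] D 0.077 offs mm [-29.3 -28.   -1.2  25.4  26.8]
w2 seal 1087 cam [ 0.514 -0.165  0.341] lat dir [0.845 0.535] D 0.077 offs mm [-28.9 -27.7   3.6  35.1  36.2]
s2 cap 195 cam [ 0.066 -0.668  0.553] lat dir [-0.667  0.745] D 0.657 offs mm [-24.8 -24.7  -0.3  24.2  24.2]
s2 seal 158 cam [ 0.066 -0.668  0.553] lat dir [-0.667  0.745] D 0.657 offs mm [-29.  -27.3   0.1  29.3  29.3]
```

```bash
python3 -m inch '-1 0 0.0025 0.02 0 0 0;-1 0 0 0.02 0 0 0;-1 0 0 0.02 0 0 0;-1 0 0 0.016 0 0 0;-1 0 0 0 0 0 0;-1 0 0 0 0 0 0;-1 0 0 0 0 0 0'
python3 - <<'E'
from h import *
s=get_state();print(s['tool_pos'],s['contact_force'])
m=camera_model('wrist');p,d=snapshot('wrist')
np.savez('pics/w3.npz',p=p,d=d,V=m['view'],K=m['intrinsics'])
q,d2=snapshot('side');np.savez('pics/s3.npz',p=q,d=d2)
cv2.imwrite('pics/two3.png',np.hstack([cv2.resize(p[100:300,150:350],(400,400)),cv2.resize(q[180:280,240:340],(400,400))])[:,:,::-1])
compare('w3','s3',(((190,170,315,290),(190,140,315,215)),((260,190,325,240),(260,230,325,265))),(.556,-.229))
E
```

```text
clock: 6.58
tool_pos: [0.5582, -0.2262, 0.1305]
eef_rot: [0.487, 0.873, 0.0, 0.001]
contact_force: [0.2, 0.3, -0.8]
opening: 0.608
finger_force: 40.0
[ 0.55816382 -0.22624138  0.13048178] [ 0.20157503  0.28219164 -0.84389392]
w3 cap 8496 cam [ 0.518 -0.161  0.267] lat dir [0.872 0.489] D 0.078 offs mm [-25.2 -23.7   3.4  30.6  32. ]
w3 seal 1327 cam [ 0.518 -0.161  0.267] lat dir [0.872 0.489] D 0.078 offs mm [-30.4 -29.6   1.9  33.6  34.3]
s3 cap 162 cam [ 0.066 -0.668  0.553] lat dir [-0.667  0.745] D 0.658 offs mm [-25.8 -25.7  -2.3  16.7  21.2]
s3 seal 148 cam [ 0.066 -0.668  0.553] lat dir [-0.667  0.745] D 0.658 offs mm [-29.1 -27.4   0.1  29.3  29.3]
```

View pics/two3.png

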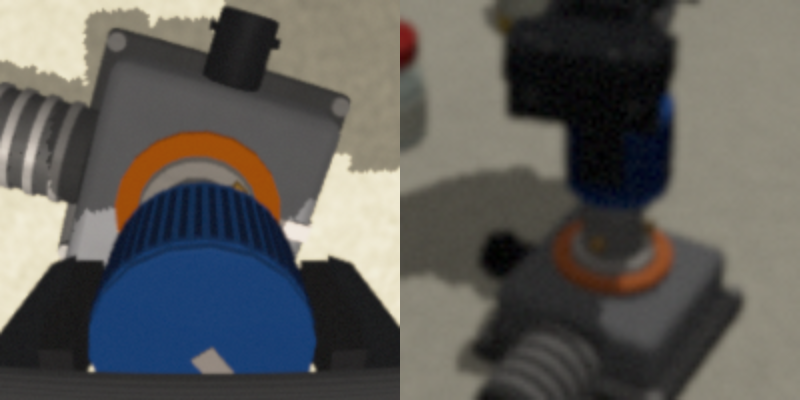

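Left (wrist): the cap is just above the spigot, with the seal ring centred near (198,190) behind the cap centred near (205,200). Right (side): the cap is centred near column 620, and the spigot and seal near 615. The residual is about 1 mm; I correct it and lower gently.

```bash
python3 -m inch '-1 0.001 -0.0013 0 0 0 0;-1 0 0 0.004 0 0 0;-1 0 0 0.004 0 0 0;-1 0 0 0.004 0 0 0;-1 0 0 0.004 0 0 0;-1 0 0 0 0 0 0;-1 0 0 0 0 0 0'; python3 -c "
from h import *
s=get_state();print(s['tool_pos'],s['contact_force'],s['moment'])"
```

```text
clock: 7.27
tool_pos: [0.5554, -0.2269, 0.1132]
eef_rot: [0.488, 0.873, -0.0, -0.0]
contact_force: [0.0, 0.3, -0.3]
opening: 0.605
finger_force: 40.0
[ 0.55544517 -0.22686109  0.11319006] [ 0.04102173  0.25044735 -0.30856338] [-0.08363265  0.03008267  0.03471033]
```

```bash
python3 -m inch '-1 0 0 0.003 0 0 0;-1 0 0 0.003 0 0 0;-1 0 0 0 0 0 0;-1 0 0 0 0 0 0';python3 -m inch '-1 0 0 0.003 0 0 0;-1 0 0 0.003 0 0 0;-1 0 0 0 0 0 0;-1 0 0 0 0 0 0'; python3 -c "
from h import *
s=get_state();print(s['tool_pos'],s['contact_force'],s['moment'])"
```

```text
clock: 7.6
tool_pos: [0.5556, -0.2269, 0.1075]
eef_rot: [0.488, 0.873, -0.0, -0.0]
contact_force: [-0.3, -0.5, -2.4]
opening: 0.61
finger_force: 40.0
clock: 7.93
tool_pos: [0.5555, -0.2268, 0.1014]
eef_rot: [0.488, 0.873, -0.0, -0.0]
contact_force: [0.7, -0.5, -1.2]
opening: 0.605
finger_force: 40.0
[ 0.55554539 -0.22682246  0.10142569] [ 0.65137612 -0.47806328 -1.18430757] [-0.03504035  0.07478259  0.05618799]
```

```bash
python3 -m inch '-1 0 0 0.003 0 0 0;-1 0 0 0.002 0 0 0;-1 0 0 0 0 0 0;-1 0 0 0 0 0 0';python3 -m inch '-1 0 0 0.002 0 0 0;-1 0 0 0.002 0 0 0;-1 0 0 0 0 0 0;-1 0 0 0 0 0 0'; python3 -c "
from h import *
s=get_state();print(s['tool_pos'],s['contact_force'],s['moment'])"
```

```text
clock: 8.27
tool_pos: [0.5556, -0.2268, 0.0965]
eef_rot: [0.488, 0.873, 0.0, -0.0]
contact_force: [-0.4, -0.1, -0.8]
opening: 0.603
finger_force: 40.0
clock: 8.6
tool_pos: [0.5561, -0.2271, 0.0944]
eef_rot: [0.488, 0.873, 0.0, 0.001]
contact_force: [-3.0, 1.1, 11.6]
opening: 0.607
finger_force: 40.0
[ 0.55608916 -0.2271025   0.09442937] [-2.97625424  1.11488008 11.56740338] [ 0.13682408  0.6273395  -0.03738462]
```

The cap rests on the pins at 11.6 N. I turn it clockwise under light pressure.

```bash
python3 -m inch '-1 0 0 0 0 0 0.05;-1 0 0 0 0 0 0.05;-1 0 0 0 0 0 0.05;-1 0 0 0 0 0 0.05;-1 0 0 0 0 0 0.05;-1 0 0 0 0 0 0;-1 0 0 0 0 0 0'; python3 -m inch '-1 0 0 0 0 0 0.05;-1 0 0 0 0 0 0.05;-1 0 0 0 0 0 0;-1 0 0 0 0 0 0';python3 -c "
from h import *
s=get_state();print(s['tool_pos'],s['contact_force'],s['moment'])"
```

```text
clock: 9.18
tool_pos: [0.5568, -0.2275, 0.094]
eef_rot: [0.593, 0.805, 0.0, 0.001]
contact_force: [-0.6, -0.6, 6.9]
opening: 0.606
finger_force: 40.0
clock: 9.52
tool_pos: [0.556, -0.2268, 0.0927]
eef_rot: [0.632, 0.775, 0.0, 0.0]
contact_force: [0.8, 0.3, -1.2]
opening: 0.606
finger_force: 40.0
[ 0.55596241 -0.22679473  0.09268623] [ 0.76245452  0.34229051 -1.21662477] [-0.05908161 -0.09685418 -0.05305509]
```

The force vanished, so the keyways have dropped over the pins. I push home.

```bash
python3 -m inch '-1 0 0 0.002 0 0 0;-1 0 0 0.002 0 0 0;-1 0 0 0.002 0 0 0;-1 0 0 0 0 0 0;-1 0 0 0 0 0 0'; python3 -m inch '-1 0 0 0.002 0 0 0;-1 0 0 0.002 0 0 0;-1 0 0 0.002 0 0 0;-1 0 0 0 0 0 0;-1 0 0 0 0 0 0';python3 -c "
from h import *
s=get_state();print(s['tool_pos'],s['contact_force'],s['moment'])"
```

```text
clock: 9.93
tool_pos: [0.556, -0.2268, 0.0867]
eef_rot: [0.632, 0.775, 0.0, 0.0]
contact_force: [2.2, 1.1, -0.9]
opening: 0.605
finger_force: 40.0
clock: 10.35
tool_pos: [0.556, -0.2268, 0.0813]
eef_rot: [0.632, 0.775, 0.0, 0.0]
contact_force: [-0.6, 1.6, 6.2]
opening: 0.608
finger_force: 40.0
[ 0.55597512 -0.22682315  0.08128599] [-0.56725479  1.55244493  6.22644399] [0.20313413 0.24045647 0.13222491]
```

```bash
python3 -m inch '-1 0 0 0.001 0 0 0;-1 0 0 0.001 0 0 0;-1 0 0 0 0 0 0;-1 0 0 0 0 0 0' 55; python3 -m inch '-1 0 0 0.001 0 0 0;-1 0 0 0.001 0 0 0;-1 0 0 0 0 0 0;-1 0 0 0 0 0 0'; python3 -m inch '-1 0 0 0.001 0 0 0;-1 0 0 0.001 0 0 0;-1 0 0 0 0 0 0;-1 0 0 0 0 0 0'
```

```text
clock: 10.68
tool_pos: [0.556, -0.2268, 0.0805]
eef_rot: [0.632, 0.775, 0.0, 0.0]
contact_force: [-2.1, 2.2, 15.3]
opening: 0.606
finger_force: 55.0
clock: 11.02
tool_pos: [0.556, -0.2269, 0.0804]
eef_rot: [0.632, 0.775, 0.0, 0.001]
contact_force: [-5.5, 4.0, 31.2]
opening: 0.603
finger_force: 55.0
clock: 11.35
tool_pos: [0.556, -0.2269, 0.0803]
eef_rot: [0.632, 0.775, 0.0, 0.001]
contact_force: [-8.9, 5.5, 45.9]
opening: 0.601
finger_force: 55.0
```

The cap meets a hard stop at 0.0803, 14 mm below the pin rest height, which matches home. I ease the push a little and check with a picture.

```bash
python3 -m inch '-1 0 0 -0.001 0 0 0;-1 0 0 -0.0015 0 0 0;-1 0 0 0 0 0 0;-1 0 0 0 0 0 0;-1 0 0 0 0 0 0'
python3 - <<'E'
from h import *
p,d=snapshot('wrist');q,d2=snapshot('side')
cv2.imwrite('pics/fin.png',np.hstack([cv2.resize(p[100:300,150:350],(400,400)),cv2.resize(q[130:280,190:340],(400,400))])[:,:,::-1])
E
```

```text
clock: 11.77
tool_pos: [0.556, -0.2269, 0.0804]
eef_rot: [0.632, 0.775, 0.0, 0.001]
contact_force: [-4.4, 3.8, 27.5]
opening: 0.601
finger_force: 55.0
```

View pics/fin.png

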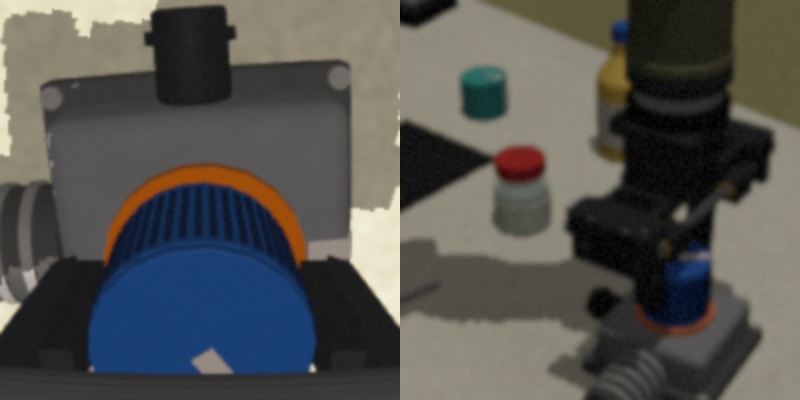

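Both views show the cap seated square on the orange seal, at (205,215) in the left half and (680,310) in the right. It is still gripped and pushed at 27 N, and the jar (520,190) and bottle (615,100) are in place.

```bash
python3 -c "
from plant import r
print(r.finish_job())"
```

```text
the job is handed in; nothing more can be done
None
```

The cap was set on the spigot, turned clockwise until it dropped over the pins, and pushed to its hard stop; I handed the job in at about 12 s, still gripping and pushing with about 27 N, jar and bottle seen in place, screwdriver never approached.

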